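Angle the loaded vial rack past the electrode stand into the sampler's bay

TASK

The long white vial rack lies crosswise on the bench: slide it along the bench, pushing at one end and then the other to angle it past the post of the electrode stand, and on into the sampler's bay until its leading end is fully home against the stop (either end may lead). Push with the fingertips or the outside of the fingers against the sides and ends of its block: do not pinch, lift or tip the rack, and do not press on the vials. Leave the electrode stand and everything else on the bench where it is.

Things in the scene. Friction and masses are not known exactly. Their poses are not given: they have to be found in the camera images.
- rack: Vial rack: white plastic block 220 mm long (own y), 50 mm wide (own x, over its two blue side rails), 34 mm high, with 16 capped vials whose caps end 53 mm above the bench. About 0.4 kg; a sideways push near one end turns it about a point beyond its middle. Origin: centre of its underside, z up. Same from either end. Starts crosswise to the bay, on the bench before its mouth.
- rack_side_a: Blue index rail along the rack's whole +x long side (3 mm thick, 218 mm long, 30 mm high, part of the rack; origin at its centre). It may be pushed on.
- rack_side_b: The like blue rail along the rack's -x long side. It may be pushed on, but not both at once (that is pinching).
- vials: The 16 vials fixed in the rack, two rows of eight, blue and white caps, standing from 34 to 53 mm above the bench, no nearer than 6 mm to the rack's long sides and 23 mm to its ends. Origin: middle of the rack's upper face. Not to be pressed.
- sampler: Vial sampler, fixed: white housing with a straight open-topped bay before it, floored (grey) level with the bench. Origin: on the bench, middle of the bay's mouth; own y points into the bay along its middle line, z up. Two dark blue guide rails (inner faces at x = -30 and +30 mm, 10 mm thick, 30 mm high) run from y = 0 to 140 mm. Fully home, the rack's origin is at x = 0, y = 30 mm here, 80 mm of it standing out.
- bay_stop (a point): Middle of the face of the rubber stop that ends the bay, 140 mm in from the mouth, 13 mm above the bench. The stop is rigid. A needle arm hangs over the bay from 56 mm before the stop, its lowest point 82 mm above the bench.
- leadin_far (a point): Tip (inner face, 15 mm above the bench) of the flared lead-in of the rail on the bay's +x side, 54 mm from the middle line and 45 mm before the mouth; lead-ins are 6 mm thick, 30 mm high, outer corner 60 mm from the middle line.
- leadin_near (a point): The like tip of the flared lead-in on the bay's -x side, the robot's side.
- stand: Electrode stand, loose, 1.8 kg: aluminium column (the post) 24 mm square, head at 265 mm, arm up to 305 mm, on a grey foot 16 mm high reaching -18 to +102 mm in own x, -17 to +93 mm in own y. Origin: on the bench under the column, z up. The arm goes to +x +y from the head, electrode at (60, 150) mm over the beaker. It stands beside the mouth, on the side away from the robot.
- beaker: Glass beaker under the electrode, 68 mm wide, 85 mm high; origin at the centre of its underside. Stays where it is.
- bottle_green: White jar with a green cap, 50 mm wide, 95 mm high; origin under its centre. Stays where it is.
- bottle_teal: White jar with a teal cap, 36 mm wide, 85 mm high; origin under its centre. Stays where it is.
- flask: Amber bottle with a red cap, 60 mm wide, 120 mm high; origin under its centre. Stays where it is.
- spare_vial: Single capped vial standing on the bench, 15 mm wide, 45 mm high; origin under its centre. Stays where it is.
- marker: Blue and black marker pen lying on the bench, 130 mm long (own y), 12 mm thick; origin under its centre. Stays where it is.

How it is judged (in metres and radians):
At the end, for the whole second after the job is handed in: The rack rests flat on the bench inside the bay, its leading end within 5 mm of the stop, within 8 mm of the bay's middle line and in line with it (0.09 rad); the electrode stand is within 12 mm and every other loose thing within 20 mm of where it began (y of rack in the frame of sampler between 0.025 and 0.034 m and x of rack in the frame of sampler between -0.008 and 0.008 m and angle between the y axis of rack and the y axis of sampler, either way round below 0.09 rad and height (world z) of rack below 0.004 m and angle between rack's own z axis and vertical below 0.03 rad and linear speed of rack below 0.01 m/s and distance of stand from where it was at the start of the episode below 0.012 m and distance of each of beaker, bottle_green, bottle_teal, flask, spare_vial, marker from where it was at the start of the episode below 0.02 m); the robot touches nothing.
It fails at once if the rack is lifted off the bench (more than 8 mm) or tipped (more than 0.15 rad) (height (world z) of rack above 0.008 m or angle between rack's own z axis and vertical above 0.15 rad).
It fails at once if the rack is pinched: fingers pressing on both long sides at once (contact force between each of rack_side_a, rack_side_b and the fingers above 1.5 N).
It fails at once if the robot presses on the vials (contact force between vials and the fingers above 1.5 N or contact force between vials and the arm above 1.5 N).
It fails at once if the electrode stand is shoved (more than 12 mm) or tipped (distance of stand from where it was at the start of the episode above 0.012 m or angle between stand's own z axis and vertical above 0.1 rad).
It fails at once if another thing on the bench is shifted (more than 20 mm) (distance of any of beaker, bottle_green, bottle_teal, flask, spare_vial, marker from where it was at the start of the episode above 0.02 m).
It also fails if it takes over 64 s, if anything falls off the work surface, if the arm or the gripper's body presses on something with over 40 N, if the wrist force passes 120 N, or if a joint passes its speed limit or range.

ROBOT

A 6-joint arm with a two-finger parallel gripper is mounted at the origin on the work surface. World frame = base frame: x ahead of the robot, y to its left, z up, the work surface at z = 0. Lengths are in m, angles in degrees, forces in N, time in s.
With the tool pointing down it reaches from about 0.35 to 0.875 m from the base axis. Payload 4.2 kg.
Tool frame: the origin (TCP) lies midway between the tips of the shut fingers; the grasp point (between the pads) lies 19 mm behind it; y points along the fingers, z is the direction in which the jaws open and shut, and the axes are right-handed (so a half turn about y gives the same grasp; the last joint's range is limited). The gripper opens to 87 mm and grips with 3 to 60 N. Pads are 19 mm wide; open, the fingers measure 117 mm over their backs; the gripper's body (75 mm by 190 mm) begins 51 mm behind the grasp point.
Start: joints at [84.832, 22.042, 0.453, 0, -68.411, -14.817], TCP at [0.214, 0.587, 0.2] pointing down, gripper open.
Joint ranges: [-179.83, 179.83], [-69.29, 118.12], [-61.27, 80.66], [-181.25, 117.63], [-171.15, -9.14], [-177.46, 177.46]. Speed limits (degrees/s): [159.86, 159.86, 180, 180, 180, 180].

INTERFACE

Orientations are given as [roll, pitch, yaw] about the fixed x, y, z axes, in that order (R = Rz(yaw) Ry(pitch) Rx(roll)).
In Python, from workcell import env gives the robot as it stands. The module is installed in compiled form; this text tells all that it offers. Calls block until the motion is done:
- env.goto(position, orientation): joint-space move of the TCP to a pose.
- env.move_straight(position, rotation=None, rate=0.15, force_limit=None): straight line of the TCP; rotation=None keeps the orientation; rate is the mean speed in m/s. With force_limit (N) it stops when the force on the tool has changed by that much, and returns True; else False.
- env.set_joints(angles): joint-space move.
- env.gripper_to(opening, grasp_force=None): opening from 0.0 (shut) to 1.0 (fully open); grasp_force is the grip in N (None keeps the last); returns when the fingers have stopped.
- env.dwell(seconds).
- env.inverse_kinematics(position, orientation): joint angles nearest the present ones, or None.
- env.read_state(): the state.
- env.grab_frame(name): name is "side" or "top"; returns a dict with "image" (420x560x3 uint8, blue, green, red), "fx", "fy", "cx", "cy" (pixels), "position" and "orientation" of the camera in the world. Camera axes: x right, y up, looking along -z (the intrinsics and any distortion apply to the point x, -y, -z); pixel columns grow to the right and rows downward; lengths in m; the calibration is good to about 2 mm. A picture is of the moment at which its call begins. There is no depth.
A pose or a line that the arm cannot do raises env.Unreachable and nothing moves.
- env.close_job(): hands the job in, once; it reports no verdict.
Trained networks look in a picture, given as the dict that the camera call returned (one of the last four; its "shot" number tells which), for a name from the list of things; names that differ only in an ending like _2 or _b are one class to them, and where a whole thing is asked for, a point or a joint stands for the part that bears it (a point fixed in the world has none). Each returns a list of dicts, best first, with "score" (0 to 1); they miss things now and then, are a little off and sometimes report something else, mostly with a low value. They report only what shows in the picture. A call takes as long as a camera call.
- env.search_frame(picture, thing): "xyz" ([x, y, z] in m, in world coordinates, good to about 4 mm: the middle of the surface that is visible of it).
- env.trace(picture, thing): "mask" (420x560 bool, what is visible of it).
The state is a dict: "clock": time; "joint_positions": joint angles; "qvel": joint speeds; "joint_torque": joint torques, N m; "position": TCP position; "tool_rot": TCP orientation; "force": force on the tool from outside, world axes, zero at the start; "wrist_torque": the same for the moment, N m; "opening": opening from 0.0 (shut) to 1.0 (fully open).
Only numpy, scipy, OpenCV 4.12 (cv2) and the standard library are available. Lean on these libraries where they do the work, as an engineer would, in place of code of your own. Each camera call takes 0.05 s, during which the arm holds its last target. There are 200 camera calls.

## Working session

There is one attempt and no reset: what is moved stays moved. The work goes in short steps, each a Python script; the robot and the scene stay as the last script left them, time stands still between calls to the robot, and variables do not carry over. Pictures are saved under pics/ and viewed, about 8 in all and at most 12, crops included, and the job is handed in when it is done.

```bash
mkdir -p pics; python3 - <<'E'
from workcell import env
import cv2,numpy as np
for n in("top","side"):
    f=env.grab_frame(n); cv2.imwrite(f"pics/{n}0.png",f["image"])
    print(n,{k:np.round(v,4).tolist() for k,v in f.items() if k not in("image",)})
    for t in["rack","rack_side_a","vials","sampler","bay_stop","leadin_far","leadin_near","stand","beaker","bottle_green","bottle_teal","flask","spare_vial","marker"]:
        print(t,[(np.round(d["xyz"],3).tolist(),round(d["score"],2)) for d in env.search_frame(f,t)[:3]])
s=env.read_state();print(s["clock"],s["position"],s["tool_rot"],s["force"])
E
```

```text
top {'fx': 497.6452, 'fy': 497.6452, 'cx': 274.0284, 'cy': 211.3897, 'position': [0.3499, -0.0843, 1.2976], 'orientation': [7.5197, 0.2933, -90.4504], 'shot': 1}
rack [([0.562, -0.069, 0.033], 0.87)]
rack_side_a [([0.549, -0.082, 0.034], 0.45)]
vials [([0.563, -0.064, 0.052], 0.55)]
sampler [([0.457, 0.319, 0.14], 0.87)]
bay_stop [([0.455, 0.315, 0.139], 0.9)]
leadin_far [([0.46, 0.32, 0.143], 0.89)]
leadin_near [([0.459, 0.315, 0.142], 0.88)]
stand [([0.6, 0.153, 0.046], 0.81), ([0.458, 0.314, 0.144], 0.67)]
beaker [([0.621, 0.27, 0.042], 0.74)]
bottle_green [([0.52, -0.369, 0.095], 0.74)]
bottle_teal [([0.601, -0.399, 0.083], 0.77)]
flask [([0.603, -0.397, 0.084], 0.5)]
spare_vial [([0.565, -0.064, 0.055], 0.64), ([0.424, -0.364, 0.044], 0.6)]
marker [([0.62, 0.267, 0.041], 0.56), ([0.374, -0.42, 0.011], 0.55)]
side {'fx': 501.0311, 'fy': 501.0311, 'cx': 278.665, 'cy': 209.5787, 'position': [0.1361, -0.9678, 0.7935], 'orientation': [52.1035, 1.2776, -25.0293], 'shot': 2}
rack [([0.563, -0.076, 0.033], 0.63)]
rack_side_a [([0.551, -0.088, 0.015], 0.77)]
vials [([0.443, 0.283, 0.085], 0.65)]
sampler [([0.442, 0.279, 0.085], 0.91)]
bay_stop [([0.552, -0.087, 0.013], 0.68), ([0.442, 0.281, 0.085], 0.62)]
leadin_far [([0.44, 0.284, 0.09], 0.7)]
leadin_near [([0.444, 0.285, 0.087], 0.91), ([0.426, -0.367, 0.029], 0.24)]
stand [([0.593, 0.103, 0.106], 0.97), ([0.602, 0.247, 0.056], 0.23)]
beaker [([0.603, 0.244, 0.055], 0.76)]
bottle_green [([0.512, -0.4, 0.066], 0.83)]
bottle_teal [([0.597, -0.414, 0.06], 0.6)]
flask [([0.667, -0.324, 0.072], 0.59), ([0.378, -0.423, 0.013], 0.52)]
spare_vial []
marker [([0.378, -0.424, 0.009], 0.71), ([0.6, 0.243, 0.056], 0.19)]
1.5 [0.21357085 0.58735411 0.20025825] [-8.99999919e+01  4.95594625e-05  1.60017214e+02] [0.05784443 0.1177551  0.84574573]
```

View pics/top0.png

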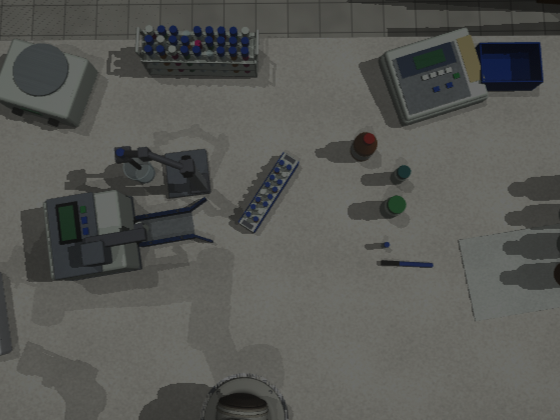

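View pics/side0.png

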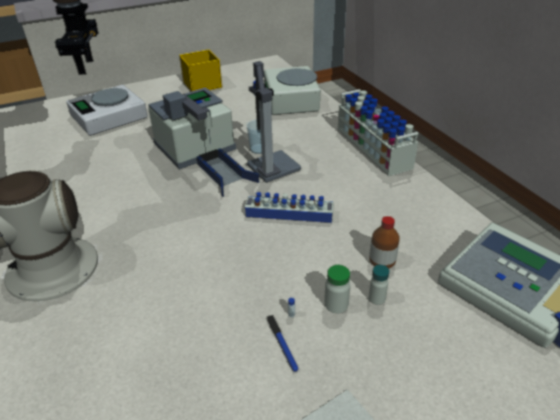

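```bash
cat > h.py <<'E'
from workcell import env
import cv2,numpy as np
from scipy.spatial.transform import Rotation as R
def proj(f,P):
    P=np.atleast_2d(P)
    c=R.from_euler("xyz",f["orientation"],degrees=True).inv().apply(P-np.array(f["position"]))
    return np.c_[f["cx"]+f["fx"]*c[:,0]/-c[:,2], f["cy"]-f["fy"]*c[:,1]/-c[:,2]]
def rect(f,z,x0=.36,x1=.70,y0=-.22,y1=.33,s=1400):
    # picture with column = (y1-y)*s, row=(x1-x)*s
    w,h=int((y1-y0)*s),int((x1-x0)*s)
    jj,ii=np.meshgrid(np.arange(w),np.arange(h))
    P=np.c_[(x1-ii/s).ravel(),(y1-jj/s).ravel(),np.full(w*h,z)]
    uv=proj(f,P).astype(np.float32).reshape(h,w,2)
    im=cv2.remap(f["image"],uv[...,0],uv[...,1],cv2.INTER_CUBIC)
    for k in np.arange(np.ceil(y0*20)/20,y1,.05):
        c=int((y1-k)*s); cv2.line(im,(c,0),(c,8),(0,255,255)); cv2.putText(im,f"{k*1000:.0f}",(c-12,20),0,.4,(0,255,255))
    for k in np.arange(np.ceil(x0*20)/20,x1,.05):
        r=int((x1-k)*s); cv2.line(im,(0,r),(8,r),(0,255,255)); cv2.putText(im,f"{k*1000:.0f}",(10,r+4),0,.4,(0,255,255))
    return im
E
python3 - <<'E'
from h import *
for n in("top","side"):
    f=env.grab_frame(n)
    cv2.imwrite(f"pics/r_{n}.png",cv2.convertScaleAbs(rect(f,.03),alpha=1.6))
E
```

```text
(no output)
```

View pics/r_top.png

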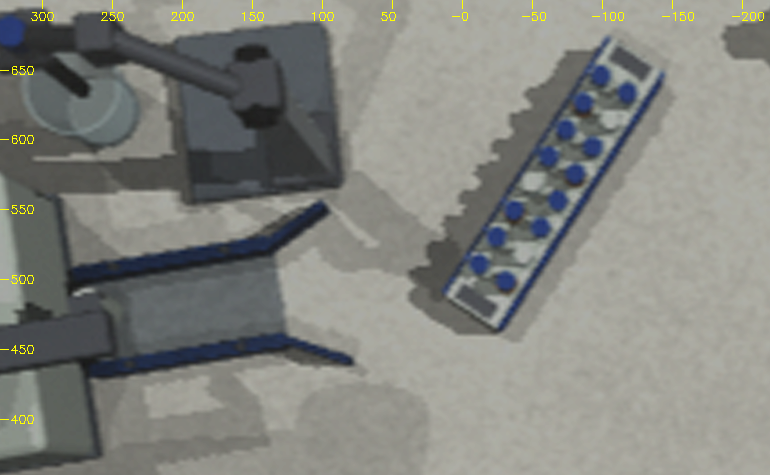

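View pics/r_side.png

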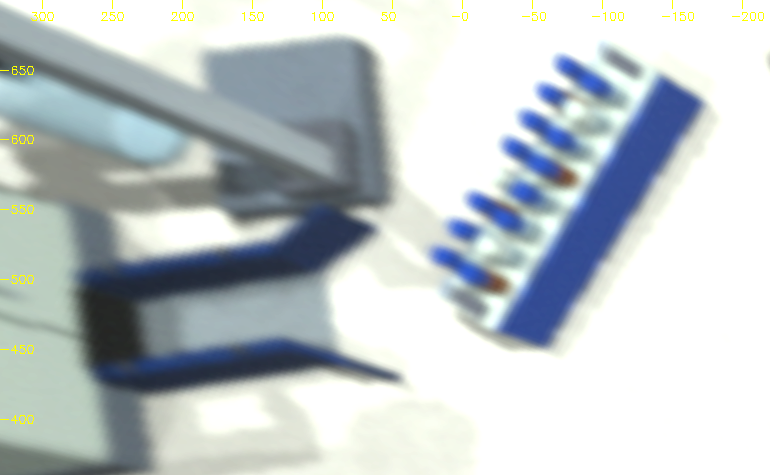

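```bash
cat >> h.py <<'E'
from scipy.optimize import minimize
S0=np.array([.4915,.1315]); SY=np.deg2rad(9.7)
def rot(a): return np.array([[np.cos(a),-np.sin(a)],[np.sin(a),np.cos(a)]])
def tosamp(x,y): return rot(SY).T@(np.array([x,y])-S0)
def fromsamp(u,v): return S0+rot(SY)@np.array([u,v])
BOX=np.array([[sx*.025,sy*.11,z] for sx in(-1,1) for sy in(-1,1) for z in(0,.034)]+
             [[sx*.019,sy*.087,.053] for sx in(-1,1) for sy in(-1,1)])
def sil(f,p,k=4):
    P=BOX.copy(); P[:,:2]=P[:,:2]@rot(p[2]).T+p[:2]
    h=cv2.convexHull((proj(f,P)*k*16).astype(np.int32).reshape(-1,1,2))
    m=np.zeros((420*k,560*k),np.uint8); cv2.fillConvexPoly(m,h,1,shift=4); return m
def rackpose(p0,cams=("top","side")):
    fs=[]
    for n in cams:
        f=env.grab_frame(n); d=env.trace(f,"rack")
        if d: fs.append((f,cv2.resize(d[0]["mask"].astype(np.uint8),(2240,1680),interpolation=cv2.INTER_NEAREST),n,d[0]["score"]))
    def cost(q,fs):
        t=0
        for f,m,_,_ in fs:
            s=sil(f,q*np.array([.01,.01,.1])); t+=1-(s&m).sum()/max((s|m).sum(),1)
        return t
    out={}
    for key,g in [("both",fs)]+[(x[2],[x]) for x in fs]:
        q=np.array(p0)/[.01,.01,.1]
        r=minimize(cost,q,args=(g,),method="Nelder-Mead",options=dict(initial_simplex=q+np.vstack([np.zeros(3),1.5*np.eye(3)]),xatol=.01,fatol=1e-4))
        out[key]=r.x*[.01,.01,.1]; print(key,np.round(out[key],4),"deg",round(np.rad2deg(out[key][2]),1),"cost",round(r.fun,3),"samp",np.round(tosamp(*out[key][:2])*1000,1),"ang",round(np.rad2deg(out[key][2]-SY),1))
    return out["both"]
def ori(yawdeg): return [-90,0,yawdeg]
E
python3 - <<'E'
from h import *
rackpose([.569,-.066,np.deg2rad(57)])
for p,y in [((.67,-.1,.42),57),((.67,-.1,.01),57),((.56,-.2,.01),99.7),((.51,.03,.01),99.7)]:
    print(p,env.inverse_kinematics(list(p),ori(y)))
print(env.read_state()["clock"])
E
```

```text
both [ 0.5679 -0.067   1.0006] deg 57.3 cost 0.15 samp [  41.8 -208.6] ang 47.6
top [ 0.5678 -0.0673  0.9937] deg 56.9 cost 0.046 samp [  41.7 -208.8] ang 47.2
side [ 0.5675 -0.0669  0.9925] deg 56.9 cost 0.105 samp [  41.5 -208.4] ang 47.2
(0.67, -0.1, 0.42) [   5.15541025   25.57882361   36.32201962    0.         -100.74319601
  -38.15541025]
(0.67, -0.1, 0.01) [  5.15541025  36.75182871  -3.8408234    0.         -49.40734789
 -38.15541025]
(0.56, -0.2, 0.01) [-4.06495019e+00  3.03909234e+01 -1.67351551e+01  2.54444375e-14
 -4.28739215e+01  1.37649502e+01]
(0.51, 0.03, 0.01) [ 21.59406928  24.20981174 -28.83321513   0.         -36.95697313
 -11.89406928]
1.8
```

```bash
cat >> h.py <<'E'
def poker(p,own,clear=0):  # TCP xy touching +x side at own y
    return np.array(p[:2])+rot(p[2])@np.array([.025+.0095+clear,own])
def about(p,own,a):  # rack pose turned by a about body point (0,own)
    c=np.array(p[:2])+rot(p[2])@np.array([0,own])
    return np.array([*(c+rot(a)@(np.array(p[:2])-c)),p[2]+a])
E
python3 - <<'E'
from h import *
p=np.array([.568,-.067,np.deg2rad(57)])
env.move_straight([.214,.587,.42],rate=.3)
s=poker(p,-.088,.018); d=np.rad2deg(p[2])
env.gripper_to(0.0,20)
env.goto([*s,.42],ori(d)); env.move_straight([*s,.06],rate=.3); env.move_straight([*s,.010],rate=.12)
for a in (0,-8,-16,-24,-32,-38):
    q=about(p,.045,np.deg2rad(a)); env.move_straight([*poker(q,-.088),.010],ori(np.rad2deg(q[2])),rate=.06)
    st=env.read_state(); print(a,round(st["clock"],2),np.round(st["force"],1))
rackpose(q,)
E
```

```text
0 9.39 [ 0.2 -0.  -0.2]
-8 9.86 [ 0.6 -0.6  1.2]
-16 10.32 [ 0.3 -0.7  1.1]
-24 10.79 [ 0.4 -1.2  1.5]
-32 11.26 [-0.3 -1.5  2.7]
-38 11.65 [ 0.5 -0.6  2.4]
both [ 0.5417 -0.0884  0.3407] deg 19.5 cost 0.452 samp [  12.5 -225.2] ang 9.8
top [ 0.5422 -0.0887  0.3687] deg 21.1 cost 0.351 samp [  12.9 -225.5] ang 11.4
side [ 0.5416 -0.088   0.3369] deg 19.3 cost 0.098 samp [  12.4 -224.8] ang 9.6
```

```bash
python3 - <<'E'
from h import *
p=np.array([.5416,-.088,np.deg2rad(19.4)])
for a in (-5,-10.5):
    q=about(p,.045,np.deg2rad(a)); env.move_straight([*poker(q,-.088),.010],ori(np.rad2deg(q[2])),rate=.06)
b=poker(q,-.088,.03); env.move_straight([*b,.010],rate=.15); env.move_straight([*b,.10],rate=.25)
e=q[:2]+rot(q[2])@np.array([0,-.11-.05])
env.goto([*e,.12],ori(np.rad2deg(q[2])+90))
q=rackpose(q)
f=env.grab_frame("top"); cv2.imwrite("pics/r2.png",cv2.convertScaleAbs(rect(f,.03),alpha=1.6))
print(env.read_state()["clock"])
E
```

```text
both [ 0.5322 -0.0897  0.1489] deg 8.5 cost 1.106 samp [   2.8 -224.9] ang -1.2
top [ 0.5336 -0.09    0.1553] deg 8.9 cost 1.0 samp [   4.2 -225.4] ang -0.8
side [ 0.5322 -0.0897  0.1489] deg 8.5 cost 0.106 samp [   2.8 -224.9] ang -1.2
15.25
```

View pics/r2.png

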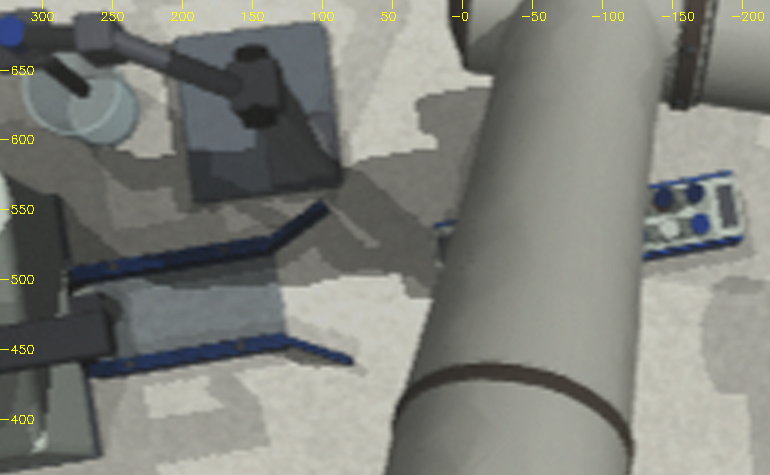

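```bash
cat >> h.py <<'E'
def fence(u,v,adeg,clear=0): # TCP pose pushing trailing end, rack pose in sampler frame (m,deg)
    p=fromsamp(u,v); a=SY+np.deg2rad(adeg)
    return [*(p+rot(a)@np.array([0,-.1195-clear])),.010],ori(np.rad2deg(a)+90)
E
python3 - <<'E'
from h import *
env.gripper_to(0.17)
x,o=fence(.003,-.225,-1.2,.035); env.move_straight([x[0],x[1],.06],o,rate=.2); env.move_straight(x,rate=.12)
for u,v,a in [(.003,-.225,-1.2),(.0,-.16,0)]:
    x,o=fence(u,v,a); print(env.move_straight(x,o,rate=.07,force_limit=15),np.round(env.read_state()["force"],1))
rackpose([*fromsamp(0,-.16),SY])
f=env.grab_frame("side"); cv2.imwrite("pics/s3.png",cv2.resize(f["image"][80:260,100:380],None,fx=2.8,fy=2.8,interpolation=cv2.INTER_CUBIC))
print(env.read_state()["clock"])
E
```

```text
False [ 0.3  1.  -0.1]
False [ 0.  -0.1 -0.1]
both [ 0.5172 -0.0239  0.1021] deg 5.9 cost 1.212 samp [  -0.9 -157.5] ang -3.8
top [ 0.5147 -0.0149  0.1319] deg 7.6 cost 0.612 samp [  -1.8 -148.2] ang -2.1
side [ 0.5181 -0.0237  0.1102] deg 6.3 cost 0.6 samp [ 1.000e-01 -1.575e+02] ang -3.4
18.8417
```

View pics/s3.png

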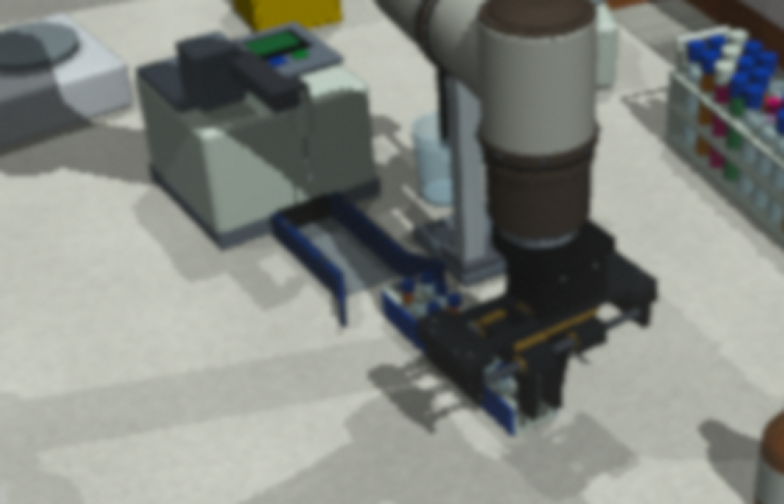

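```bash
python3 - <<'E'
from h import *
for u,v,a in [(0,-.09,0),(0,-.02,0)]:
    x,o=fence(u,v,a); print(env.move_straight(x,o,rate=.07,force_limit=12),np.round(env.read_state()["force"],1))
x,o=fence(0,-.02,0,.045); env.move_straight(x,rate=.15)
env.gripper_to(0.0)
d=np.rad2deg(SY)
c=[y for y in (d,d+180) ]
for y in c: print(y,env.inverse_kinematics(x,ori(y)))
st=env.read_state()
y=min(c,key=lambda y:np.abs(np.array(env.inverse_kinematics(x,ori(y)))-st["joint_positions"]).max())
env.goto(x,ori(y)); print("yaw",y)
rackpose([*fromsamp(0,-.02),SY])
f=env.grab_frame("side"); cv2.imwrite("pics/s4.png",cv2.resize(f["image"][80:260,100:380],None,fx=2.8,fy=2.8,interpolation=cv2.INTER_CUBIC))
print(env.read_state()["clock"])
E
```

```text
False [-1.3  0.5 -0.2]
False [ 0.4  1.1 -0.3]
9.7 [ 1.22159996e+01  2.52452115e+01 -2.68435526e+01 -2.54444375e-14
 -3.79112359e+01 -9.25159996e+01]
189.7 [ 1.22159996e+01  2.52452115e+01 -2.68435526e+01  2.54444375e-14
 -3.79112359e+01  8.74840004e+01]
yaw 9.7
both [0.4933 0.1146 0.1003] deg 5.7 cost 0.228 samp [ -1. -17.] ang -4.0
side [0.4933 0.1146 0.1003] deg 5.7 cost 0.228 samp [ -1. -17.] ang -4.0
23.8417
```

View pics/s4.png

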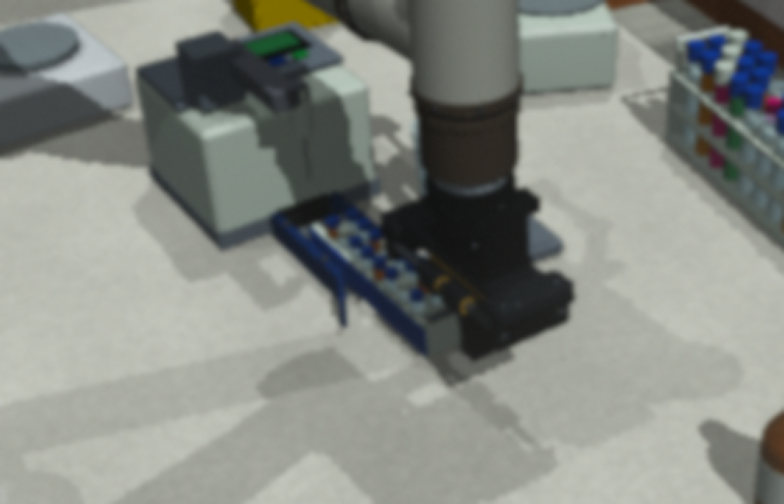

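```bash
python3 - <<'E'
from h import *
for v,r in [(-.13,.08),(-.105,.04),(-.090,.02)]:
    h=env.move_straight([*fromsamp(0,v),.010],rate=r,force_limit=10); st=env.read_state()
    print(v,h,np.round(st["force"],1),np.round(tosamp(*st["position"][:2])*1000,1))
    if h: break
x=fromsamp(0,-.15); env.move_straight([*x,.010],rate=.12)
x=fromsamp(0,-.30); env.move_straight([*x,.10],rate=.25); 
env.goto([.45,-.30,.25],ori(9.7)); 
q=rackpose([*fromsamp(0,.03),SY])
f=env.grab_frame("top"); cv2.imwrite("pics/r5.png",cv2.convertScaleAbs(rect(f,.03),alpha=1.6))
f=env.grab_frame("side"); cv2.imwrite("pics/s5.png",cv2.resize(f["image"][80:260,100:380],None,fx=2.8,fy=2.8,interpolation=cv2.INTER_CUBIC))
print(env.read_state()["clock"])
E
```

```text
-0.13 False [ 0.6  0.6 -0.3] [ 1.000e-01 -1.298e+02]
-0.105 False [-0.3  0.6 -0.1] [   0.2 -104.6]
-0.09 False [-0.2 -1.2  0.8] [  0.  -89.8]
both [0.4913 0.1588 0.148 ] deg 8.5 cost 0.252 samp [ 4.4 26.9] ang -1.2
top [0.4916 0.1573 0.1552] deg 8.9 cost 0.11 samp [ 4.4 25.5] ang -0.8
side [0.4914 0.1588 0.0993] deg 5.7 cost 0.129 samp [ 4.5 26.9] ang -4.0
29.0417
```

View pics/r5.png

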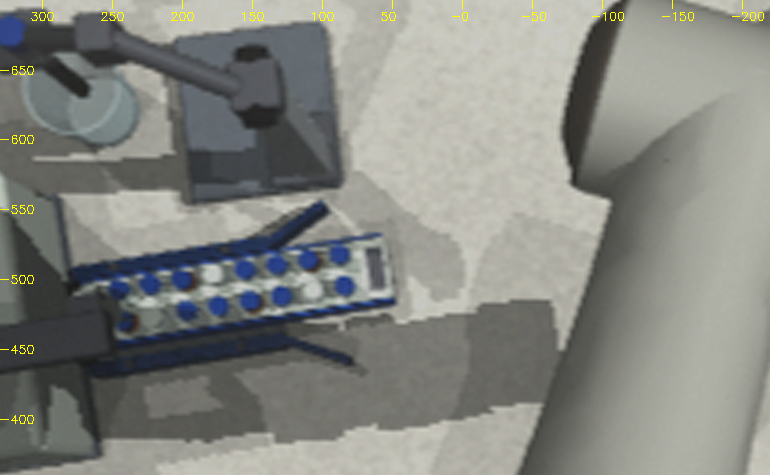

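View pics/s5.png

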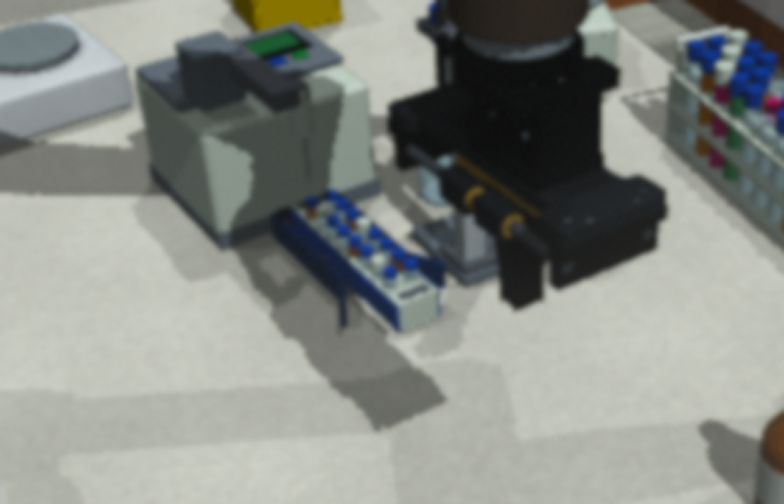

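```bash
python3 - <<'E'
from h import *
x=fromsamp(.004,-.15); env.move_straight([*fromsamp(0,-.30),.10],rate=.25); env.move_straight([*x,.010],rate=.2)
env.move_straight([*fromsamp(.004,-.096),.010],rate=.06,force_limit=10)
h=env.move_straight([*fromsamp(.004,-.078),.010],rate=.012,force_limit=8); st=env.read_state()
print(h,np.round(st["force"],1),np.round(tosamp(*st["position"][:2])*1000,1))
x=fromsamp(0,-.15); env.move_straight([*x,.010],rate=.12)
x=fromsamp(0,-.30); env.move_straight([*x,.10],rate=.25); 
env.goto([.45,-.30,.25],ori(9.7)); 
q=rackpose([*fromsamp(.004,.03),SY])
f=env.grab_frame("top"); cv2.imwrite("pics/r6.png",cv2.convertScaleAbs(rect(f,.03),alpha=1.6))
print(env.read_state()["clock"])
E
```

```text
True [ 1.4 -3.4  1.7] [  3.5 -86.5]
both [0.4899 0.1616 0.14  ] deg 8.0 cost 0.325 samp [ 3.5 30. ] ang -1.7
top [0.4911 0.1562 0.1505] deg 8.6 cost 0.145 samp [ 3.8 24.4] ang -1.1
side [0.4913 0.1666 0.0956] deg 5.5 cost 0.162 samp [ 5.7 34.7] ang -4.2
35.7583
```

View pics/r6.png

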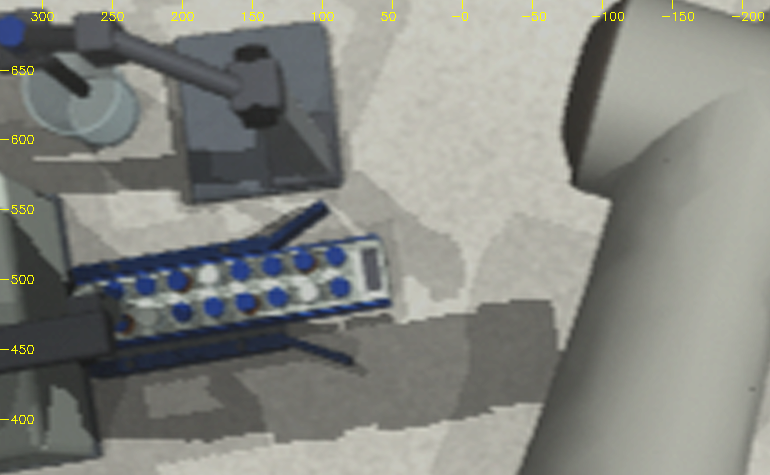

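```bash
python3 - <<'E'
from h import *
x=fromsamp(.002,-.15); env.move_straight([*fromsamp(0,-.30),.10],rate=.25); env.move_straight([*x,.010],rate=.2)
env.move_straight([*fromsamp(.002,-.092),.010],rate=.06,force_limit=10)
def rep(h):
    st=env.read_state(); print(h,np.round(st["force"],1),np.round(tosamp(*st["position"][:2])*1000,2))
rep(env.move_straight([*fromsamp(.002,-.078),.010],rate=.012,force_limit=6))
rep(env.move_straight([*fromsamp(.002,-.078),.010],rate=.012,force_limit=25))
x=fromsamp(0,-.15); env.move_straight([*x,.010],rate=.12)
x=fromsamp(0,-.30); env.move_straight([*x,.10],rate=.25); 
env.goto([.45,-.30,.25],ori(9.7)); 
q=rackpose([*fromsamp(.004,.03),SY])
f=env.grab_frame("top"); cv2.imwrite("pics/r7.png",cv2.convertScaleAbs(rect(f,.03),alpha=1.6))
for t in["stand","beaker","bottle_green","bottle_teal","flask","spare_vial","marker"]:
    print(t,[(np.round(d["xyz"],3).tolist(),round(d["score"],2)) for d in env.search_frame(f,t)[:2]])
print(env.read_state()["clock"])
E
```

```text
True [ 1.5 -3.1  2.2] [  1.61 -86.54]
True [ 0.7 -4.4  2.8] [ -0.2  -86.67]
both [0.4896 0.1615 0.1372] deg 7.9 cost 0.319 samp [ 3.2 29.9] ang -1.8
top [0.4904 0.1548 0.1443] deg 8.3 cost 0.132 samp [ 2.8 23.1] ang -1.4
side [0.4918 0.1651 0.0866] deg 5.0 cost 0.168 samp [ 6.  33.1] ang -4.7
stand [([0.599, 0.154, 0.046], 0.68), ([0.675, -0.306, 0.087], 0.67)]
beaker [([0.623, 0.268, 0.038], 0.67), ([0.45, 0.33, 0.141], 0.57)]
bottle_green []
bottle_teal []
flask [([0.672, -0.308, 0.083], 0.81)]
spare_vial [([0.601, 0.153, 0.046], 0.63)]
marker [([0.375, -0.42, 0.014], 0.78)]
43.1167
```

View pics/r7.png

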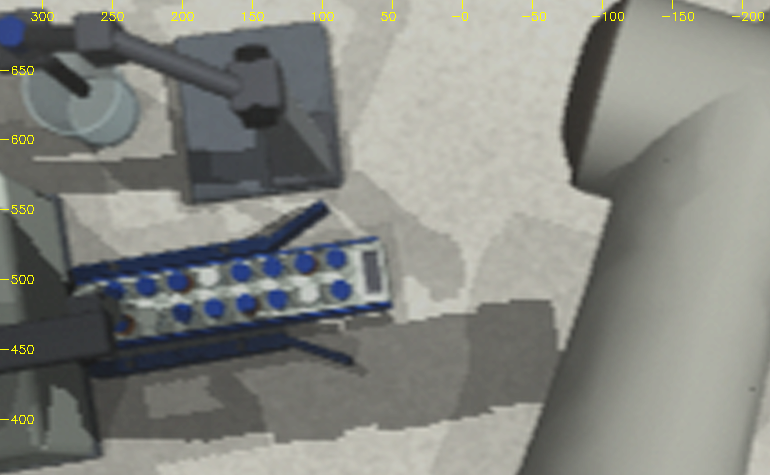

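```bash
python3 -c "
from workcell import env
print(env.close_job())"
```

```text
the job is handed in; nothing more can be done
None
```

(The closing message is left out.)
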